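# Pit lantern off its charger, lighting the car

## Task

Lift the yellow lantern by its orange handle off the charging stand and set it down upright on the round white pad beside the model car, with its light window facing the car's side, then let go. Handle it gently: hold the handle with no more than 30 N, keep the lantern upright, lower it onto the pad instead of dropping it, and leave the car and the other things where they are.

Things in the scene. Friction and masses are not known exactly. Their poses are not given: they have to be found in the camera images.
- lantern: Round yellow and black lantern, 92 mm across, 168 mm tall with handle, body top at 105 mm, 0.4 to 0.75 kg. Origin: centre of underside; z up; +x out of the white light window, whose black frame sticks out to 55 mm from the axis, 24 to 90 mm up. A red button on top lies on the window side. Starts upright in the stand's cup, window within 75 degrees of world +x (away from the robot).
- handle (a point): Centre of the lantern's grip bar, on its axis, 159 mm above its underside. The orange bar is rigid, along the lantern's y: 85 mm long, 16 mm thick (x), 18 mm high. The gap under it is 45 mm high, 67 mm long, between two posts. Thin plastic: grip it with at most 30 N per finger; 15 to 20 N holds it well.
- dock: Grey round charging stand, fixed, 132 mm across at the foot, 116 mm at the top. Origin: centre of underside, at table height; z up. The lantern stands on its cup floor, 60 mm above the table, inside a rim 9 mm high with 6 mm to spare all round. Nothing latches: it lifts straight up.
- pad: Plain round white pad, fixed on the table, 160 mm across, 4 mm thick. Origin: centre of its underside, on the table. The lantern must stand wholly on it. It lies beside the middle of the car.
- car: Model racing car without shell: black tyres, yellow wheels, blue battery; loose, 1.3 kg, 275 mm long, 168 mm wide, 70 mm tall. Origin: middle of the car at table height; x towards its nose (black bumper), y to its left. Its left long side faces the pad, whose centre is about 200 mm from the car's origin. Not to be moved.
- bottle: Blue bottle with white label and red cap, 52 mm across, 120 mm tall, standing near the stand. Origin: centre of its underside. Leave alone.
- wheel: Spare black tyre on a yellow wheel, lying flat, 66 mm across, 30 mm high. Origin: centre of its underside. Leave alone.
Not all that is in view belongs to the job. Leave any pink look-alike of the lantern alone. There is more than one size of the pad; the job needs the smaller.

How it is judged:
On the way:
1. the lantern is lifted clear of the stand (its underside at least 15 mm above the stand's rim) (height (world z) of lantern above 0.084 m and contact force between lantern and dock below 0.1 N), for 0.2 s.
At the end, for the whole second after the job is handed in: The lantern stands upright (within 0.08 rad) and still on the round pad, its axis within 35 mm of the pad's centre, its light window towards the car, square to the car's side within 0.5 rad (horizontal distance between lantern and pad below 0.035 m and z of lantern in the frame of pad between 0.001 and 0.01 m and angle between lantern's own z axis and vertical below 0.08 rad and angle between the x axis of lantern and the y axis of car, either way round below 0.5 rad and x of car in the frame of lantern above 0.1 m and linear speed of lantern below 0.02 m/s and angular speed of lantern below 0.1 rad/s); the robot touches nothing.
It fails at once if the handle or lantern is gripped harder than 30 N per finger (both together 60 N, with 4 N to spare) (contact force between the fingers and lantern above 64 N).
It fails at once if the lantern is tipped more than 0.4 rad (angle between lantern's own z axis and vertical above 0.4 rad).
It fails at once if the lantern is pressed on the pad or stand with more than 40 N (contact force between lantern and pad above 40 N or contact force between lantern and dock above 40 N).
It fails at once if the lantern is dropped onto the pad (faster than 0.4 m/s just above it) (horizontal distance between lantern and pad below 0.08 m and z of lantern in the frame of pad below 0.05 m and linear speed of lantern above 0.4 m/s).
It fails at once if the car, bottle or spare wheel is moved more than 20 mm (distance of any of car, bottle, wheel from where it was at the start of the episode above 0.02 m).
It also fails if it takes over 42 s, if anything falls off the work surface, if the arm or the gripper's body presses on something with over 40 N, if the wrist force passes 120 N, or if a joint passes its speed limit or range.

## Robot

A 6-joint arm with a two-finger parallel gripper is mounted at the origin on the work surface. World frame = base frame: x ahead of the robot, y to its left, z up, the work surface at z = 0. Lengths are in m, angles in rad, forces in N, time in s.
With the tool pointing down it reaches from about 0.35 to 0.975 m from the base axis. Payload 4.9 kg.
Tool frame: the origin (TCP) lies midway between the tips of the shut fingers; the grasp point (between the pads) lies 19 mm behind it (arm.grip_depth is the distance from the TCP to the grasp point, in m); z points along the fingers, y is the line along which they close (so a half turn about z gives the same grasp; the last joint's range is limited). The gripper opens to 85 mm and grips with 20 to 120 N. Pads are 22 mm wide; open, the fingers measure 114 mm over their backs; the gripper's body (76 mm by 85 mm) begins 54 mm behind the grasp point. The pads swing forward as they close: fully open they stand 13 mm farther back than shut.
Start: joints at [-1.358, 0.053, 1.613, -0, 1.476, -0.119], TCP at [0.204, -0.591, 0.231] pointing down, gripper open.
Joint ranges: [-3.01, 3.01], [-1.01, 2.22], [0.06, 2.58], [-1.02, 4.17], [0.09, 2.62], [-3.14, 3.14]. Speed limits (rad/s): [2.57, 2.57, 3.14, 3.14, 3.14, 3.14].

## Interface

Orientations are given as a unit quaternion [w, x, y, z].
In Python, from station import arm gives the robot as it stands.
- The arm moves only by the shell command python3 -m handwheel 'ROWS' [OPENING] [FORCE]. ROWS is JSON, a list of rows, each an object of numbers: "dx", "dy", "dz": the shift along the tool's x, y, z in m; "ax", "ay", "az": the turn, a rotation vector about the tool's x, y, z in degrees. A call has exactly 8 rows; each row is the pose to reach, as a shift and turn from the pose commanded when the call began, along the tool's axes at that moment; what a row does not reach only later rows make up. A row lasts 1/12 s, in which the tool goes at most 41.7 mm and 7.16 degrees, less where a joint would pass 70% of its speed; a pose out of reach is approached as far as the arm can. A call with a gripper value outside its range is refused whole. OPENING is the closure, from -1 (fully open) to 1 (shut), set as the call begins (- or left out, the last holds). The fingers move at their own pace and stop on an object; FORCE is the grip in N (left out, the last holds). Time passes only in rows, so rows that repeat a pose let the fingers close, or fill a call up. It gives the time, the measured TCP pose, the force, the opening and the grip force at its end, in the units of the state.
- arm.observe(): the state, without advancing time (a new reading comes with each control period).
- arm.grab_frame(name): name is "side" or "top"; returns a dict with "image" (420x560x3 uint8, red, green, blue), "intrinsics" (3x3 intrinsics, pixels), "rvec" (rotation vector, rad) and "tvec" (3), from world to camera coordinates, as OpenCV has them. Camera axes: x right, y down, z forward; pixel columns grow to the right and rows downward; lengths in m; the calibration is good to about 2 mm. A picture is of the moment at which its call begins. There is no depth.
- arm.job_done(): hands the job in; it is judged then, once.
The state is a dict: "time_s": time; "joint_positions": joint angles; "qvel": joint speeds; "tau": joint torques, N m; "ee_pos": TCP position; "tool_rot": TCP orientation; "contact_force": force on the tool from outside, world axes, zero at the start; "ft_torque": the same for the moment, N m; "grip_width": finger opening in m; "gripper_force": force on a finger pad.
Only numpy, scipy, OpenCV 4.12 (cv2) and the standard library are available. Lean on these libraries where they do the work, as an engineer would, in place of code of your own. Each camera call takes 0.05 s, during which the arm holds its last target. There are 200 camera calls.

## Working session

There is one attempt and no reset: what is moved stays moved. The work goes in short steps, Python scripts to look and compute and a shell command to move; the robot and the scene stay as the last step left them, time stands still between calls to the robot, and variables do not carry over. Pictures are saved under pics/ and viewed, at most 10 in all, crops included, and the job is handed in when it is done.

```bash
mkdir -p pics; python3 - <<'E'
from station import arm
import cv2,pickle
d={}
for n in("side","top"):
    f=arm.grab_frame(n); d[n]=f; cv2.imwrite(f"pics/{n}0.png",f["image"][:,:,::-1])
pickle.dump(d,open("f0.pkl","wb"))
for n in d: print(n,d[n]["rvec"],d[n]["tvec"],d[n]["intrinsics"])
print(arm.observe())
E
```

```text
side [ 0.63932258 -2.45965836  1.35855597] [0.41391138 0.25019191 1.17312238] [[495.46896849   0.         278.1705673 ]
 [  0.         495.46896849 210.12997094]
 [  0.           0.           1.        ]]
top [ 2.16575269 -2.23374461  0.01392243] [0.03427128 0.47670602 1.02569869] [[385.52176654   0.         280.86456259]
 [  0.         385.52176654 208.47678164]
 [  0.           0.           1.        ]]
{'time_s': 0.1, 'joint_positions': array([-1.35801794e+00,  5.33068961e-02,  1.61417340e+00,  4.07186015e-06,
        1.47601178e+00, -1.19023279e-01]), 'qvel': array([-4.10885900e-06, -2.23447868e-03, -3.03231056e-03, -1.15516231e-03,
        5.43271867e-04,  4.54409018e-04]), 'tau': array([ 1.86718440e-03, -3.94900990e+01, -3.71362710e+01,  6.78315200e-05,
        3.99298675e-03, -4.86267240e-06]), 'ee_pos': array([ 0.20345751, -0.59034993,  0.23016603]), 'tool_rot': array([-9.48764803e-04,  9.86269579e-01,  1.65140596e-01, -4.24795441e-05]), 'contact_force': array([-0.41463517, -0.27738614,  0.13030774]), 'ft_torque': array([-0.00181361, -0.03744164, -0.0093148 ]), 'gripper_force': 0.0, 'grip_width': 0.08514598549150537}
```

View pics/side0.png

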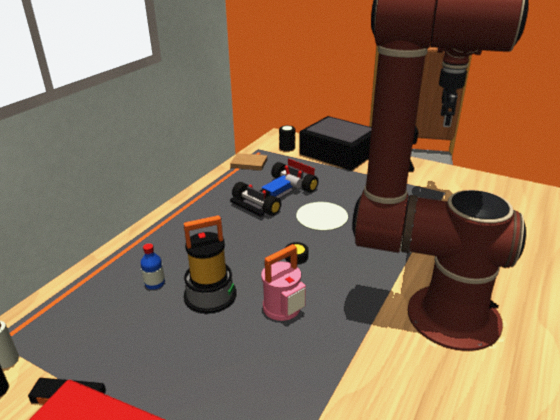

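View pics/top0.png

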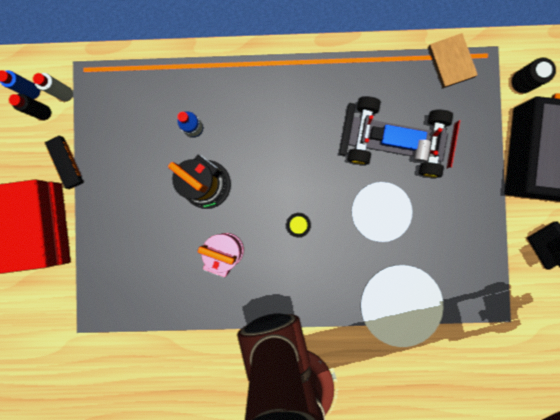

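The side view shows the lantern on its stand, with the handle at about (203,227), the small pad at (322,215) and the car at (275,187). The pink look-alike is at (282,290). In the top view the handle is at (187,177), the red button at (200,169), the small pad at (382,212), and the car at (400,137) with its nose to the left.

```bash
cat > h.py <<'E'
import cv2,numpy as np,pickle
def cam(f):
    R=cv2.Rodrigues(np.array(f["rvec"],float))[0];return R,np.array(f["tvec"],float).ravel(),np.array(f["intrinsics"])
def ray(f,p):
    R,t,K=cam(f);d=R.T@np.linalg.inv(K)@[p[0],p[1],1.];return -R.T@t,d/np.linalg.norm(d)
def plane(f,p,z):
    o,d=ray(f,p);return o+d*(z-o[2])/d[2]
def tri(fa,pa,fb,pb):
    a,u=ray(fa,pa);b,v=ray(fb,pb);s=np.linalg.lstsq(np.c_[u,-v],b-a,rcond=None)[0]
    p,q=a+s[0]*u,b+s[1]*v;return (p+q)/2,np.linalg.norm(p-q)
def proj(f,P):
    return cv2.projectPoints(np.array(P,float).reshape(-1,3),np.array(f["rvec"],float),np.array(f["tvec"],float),np.array(f["intrinsics"]),None)[0].reshape(-1,2)
def blobs(f,lo,hi,box=None,amin=8):
    m=cv2.inRange(cv2.cvtColor(f["image"],cv2.COLOR_RGB2HSV),lo,hi)
    if box: k=np.zeros_like(m);x0,y0,x1,y1=box;k[y0:y1,x0:x1]=255;m&=k
    n,l,s,c=cv2.connectedComponentsWithStats(m)
    return [(s[i][4],c[i],np.argwhere(l==i)[:,::-1].astype(np.float32)) for i in np.argsort(-s[:,4]) if i and s[i][4]>=amin]
E
python3 - <<'E'
from h import *
np.set_printoptions(precision=4,suppress=True)
d=pickle.load(open("f0.pkl","rb"));S,T=d["side"],d["top"]
bt=blobs(T,(5,150,120),(16,255,255),(150,150,225,230));bs=blobs(S,(3,150,80),(16,255,255),(175,205,235,255))
for n,b in(("T",bt),("S",bs)):
    for a,c,p in b[:3]: print(n,a,c,cv2.minAreaRect(p),p.min(0),p.max(0))
for a,c,p in blobs(T,(0,170,90),(4,255,255),(180,155,220,190),4)+blobs(T,(170,170,90),(180,255,255),(180,155,220,190),4): print("redT",a,c,plane(T,c,.168))
for n,f,box in(("T",T,(340,170,425,250)),("S",S,(285,195,355,235))):
    a,c,p=blobs(f,(0,0,140),(180,70,255),box)[0]; e=cv2.fitEllipse(cv2.convexHull(p)); print("pad",n,a,e,plane(f,e[0],.004))
    if n=="T": print(" dia",np.linalg.norm(plane(f,p[p[:,0].argmin()],.004)-plane(f,p[p[:,0].argmax()],.004)))
for n,f,box in(("T",T,(335,85,470,185)),("S",S,(225,155,330,220))):
    a,c,p=blobs(f,(105,150,60),(125,255,255),box)[0]; r=cv2.minAreaRect(p); print("blue",n,a,c,plane(f,c,.05)); q=cv2.boxPoints(r); print(np.array([plane(f,x,.05)[:2] for x in q]))
    for a,c,p in blobs(f,(20,120,80),(35,255,255),box)[:6]: print("yel",n,a,c,plane(f,c,.033))
i=cv2.resize(T["image"][140:240,150:260],None,fx=5,fy=5,interpolation=2);j=cv2.resize(S["image"][205:315,175:245],None,fx=500/110,fy=500/110,interpolation=2)
j=cv2.resize(j,(240,400));i=cv2.resize(i,(440,400))
cv2.imwrite("pics/c0.png",np.hstack([i,j])[:,:,::-1])
E
```

```text
T 186 [184.8172 175.8925] ((184.68846130371094, 175.7576904296875), (39.5553092956543, 7.893521308898926), 37.87498474121094) [168. 162.] [202. 190.]
S 459 [202.4096 226.3965] ((203.31301879882812, 230.9867706298828), (25.442293167114258, 38.42095184326172), 78.11134338378906) [184. 216.] [222. 247.]
S 47 [181.3191 209.4043] ((181.45945739746094, 209.2432403564453), (2.789942979812622, 17.20465087890625), 54.462318420410156) [175. 205.] [189. 215.]
redT 60 [199.2667 168.0167] [0.5708 0.1998 0.168 ]
pad T 5013 ((363.5032653808594, 210.16949462890625), (89.61346435546875, 98.49176788330078), 94.69078063964844) [ 0.4662 -0.2014  0.004 ]
 dia 0.220646542914302
pad S 1183 ((321.6504821777344, 215.38772583007812), (28.64478874206543, 51.95832443237305), 92.78536224365234) [ 0.4596 -0.2465  0.004 ]
blue T 781 [401.9334 136.6709] [ 0.651  -0.2974  0.05  ]
[[ 0.6353 -0.2421]
 [ 0.6859 -0.2531]
 [ 0.6624 -0.3615]
 [ 0.612  -0.3504]]
blue S 328 [277.2652 185.5884] [ 0.6349 -0.2755  0.05  ]
[[ 0.6796 -0.2468]
 [ 0.6561 -0.3634]
 [ 0.5918 -0.2954]
 [ 0.6171 -0.1869]]
yel S 53 [274.9623 206.5849] [ 0.5903 -0.1822  0.033 ]
yel S 39 [313.2821 183.8718] [ 0.5497 -0.3692  0.033 ]
```

View pics/c0.png

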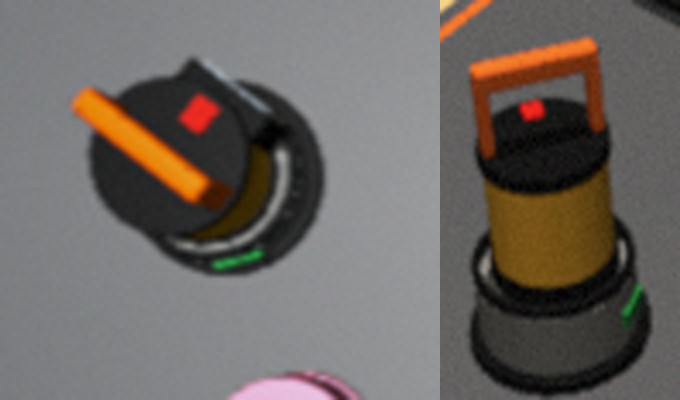

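The crop shows the bar's top face running from upper left to lower right in the top view. The red button and black window frame lie to its upper right, so the window points to +x and -y. In the side view the bar centre is at about (203,222). The pad mask leaked in the top view, so I will tighten it and triangulate.

```bash
python3 - <<'E'
from h import *
np.set_printoptions(precision=4,suppress=True)
d=pickle.load(open("f0.pkl","rb"));S,T=d["side"],d["top"]
a,c,p=blobs(T,(0,0,195),(180,70,255),(340,170,425,250))[0]; e=cv2.fitEllipse(cv2.convexHull(p)); print("padT",a,e,plane(T,e[0],.004),"dia",np.linalg.norm(plane(T,p[p[:,0].argmin()],.004)-plane(T,p[p[:,0].argmax()],.004)))
print("pad tri",tri(T,e[0],S,(321.65,215.39)))
tp=lambda x,y:(150+x/4-.4,140+y/4-.4); sp=lambda x,y:(175+(x-440)/3.43-.4,205+y/3.636-.4)
for n,a,b in(("L",(81,98),(473,71)),("R",(206,193),(597,44))):
    # which side end matches: try both
    for b2 in((473,71),(597,44)): print(n,tri(T,tp(*a),S,sp(*b2)))
E1=plane(T,tp(80,97),.228);E2=plane(T,tp(208,193),.228);m=(E1+E2)/2
print("bar on plane",E1,E2,m,np.linalg.norm(E1-E2),"yaw of window",np.degrees(np.arctan2(E1[1]-E2[1],E1[0]-E2[0]))-90)
print("button",tri(T,(199.27,168.02),S,sp(532,110)))
print("blue",tri(T,(401.93,136.67),S,(277.27,185.59)))
# dock: dark foot, from green light
print("bar projected to side",proj(S,[E1,E2,m]),"expected",sp(473,71),sp(597,44))
E
```

```text
padT 2841 ((381.6623229980469, 211.47608947753906), (59.62785720825195, 60.23285675048828), 117.68070983886719) [ 0.4612 -0.2496  0.004 ] dia 0.15726531657475676
pad tri (array([ 0.4613, -0.2503,  0.0014]), np.float64(8.405422500006997e-05))
L (array([0.5734, 0.2497, 0.2252]), np.float64(0.00048385459234822356))
L (array([0.5361, 0.2221, 0.2509]), np.float64(0.07429906886154602))
R (array([0.5548, 0.213 , 0.2051]), np.float64(0.07984047671749839))
R (array([0.5206, 0.1844, 0.2242]), np.float64(0.0002157329485532071))
bar on plane [0.5733 0.2492 0.228 ] [0.5202 0.1825 0.228 ] [0.5467 0.2158 0.228 ] 0.08533962680035544 yaw of window -38.51793988104108
button (array([0.5707, 0.1999, 0.1664]), np.float64(0.0008100720415687113))
blue (array([ 0.6533, -0.3039,  0.0312]), np.float64(0.003339841774939931))
bar projected to side [[184.3499 223.01  ]
 [220.9501 214.9826]
 [202.8648 218.9492]] expected (184.2209912536443, 224.12695269526952) (220.3725947521866, 216.7012101210121)
```

```bash
cat > go.py <<'E'
import sys,numpy as np
from scipy.spatial.transform import Rotation as Ro
from station import arm
x,y,z,yaw=map(float,sys.argv[1:5]);s=arm.observe();q=np.array(s["tool_rot"]);R=Ro.from_quat(np.r_[q[1:],q[0]]).as_matrix()
a=np.radians(yaw);Y=np.array([np.cos(a),np.sin(a),0]);Z=np.array([0,0,-1.]);W=np.c_[np.cross(Y,Z),Y,Z]
print("d mm",np.round(1000*R.T@(np.array([x,y,z])-s["ee_pos"]),1),"turn deg",np.round(np.degrees(Ro.from_matrix(R.T@W).as_rotvec()),2))
print("t",s["time_s"],"pos",np.round(s["ee_pos"],4),"j",np.round(s["joint_positions"],2),"F",np.round(s["contact_force"],1),"grip",s["gripper_force"],s["grip_width"])
E
python3 go.py 0.42 -0.20 0.31 -55; python3 go.py 0.5467 0.2158 0.31 -38.5
```

```text
d mm [ 331.9 -298.7  -79.2] turn deg [ -0.11  -0.03 -15.99]
t 0.1 pos [ 0.2035 -0.5903  0.2302] j [-1.36  0.05  1.61  0.    1.48 -0.12] F [-0.4 -0.3  0.1] grip 0.0 0.08514598549150537
d mm [ 587.1 -650.5  -78.5] turn deg [ -0.1   -0.04 -32.49]
t 0.1 pos [ 0.2035 -0.5903  0.2302] j [-1.36  0.05  1.61  0.    1.48 -0.12] F [-0.4 -0.3  0.1] grip 0.0 0.08514598549150537
```

```bash
python3 -m handwheel '[{"dx":0.015,"dy":-0.013,"dz":-0.012,"az":-1},{"dx":0.04,"dy":-0.036,"dz":-0.03,"az":-3},{"dx":0.067,"dy":-0.06,"dz":-0.045,"az":-5},{"dx":0.094,"dy":-0.084,"dz":-0.06,"az":-7},{"dx":0.121,"dy":-0.108,"dz":-0.07,"az":-9},{"dx":0.148,"dy":-0.132,"dz":-0.079,"az":-11},{"dx":0.175,"dy":-0.156,"dz":-0.079,"az":-13},{"dx":0.2,"dy":-0.18,"dz":-0.079,"az":-15}]' -1 20; python3 go.py 0.5467 0.2158 0.31 -38.5
```

```text
d mm [ 587.1 -650.5  -78.5] turn deg [ -0.1   -0.04 -32.49]
t 0.1 pos [ 0.2035 -0.5903  0.2302] j [-1.36  0.05  1.61  0.    1.48 -0.12] F [-0.4 -0.3  0.1] grip 0.0 0.08514598549150537invalid input at $[0]: expected keys dx, dy, dz, ax, ay, az
```

All keys are required in each row.

```bash
python3 -m handwheel '[{"dx":0.015,"dy":-0.013,"dz":-0.012,"ax":0,"ay":0,"az":-1},{"dx":0.04,"dy":-0.036,"dz":-0.03,"ax":0,"ay":0,"az":-3},{"dx":0.067,"dy":-0.06,"dz":-0.045,"ax":0,"ay":0,"az":-5},{"dx":0.094,"dy":-0.084,"dz":-0.06,"ax":0,"ay":0,"az":-7},{"dx":0.121,"dy":-0.108,"dz":-0.07,"ax":0,"ay":0,"az":-9},{"dx":0.148,"dy":-0.132,"dz":-0.079,"ax":0,"ay":0,"az":-11},{"dx":0.175,"dy":-0.156,"dz":-0.079,"ax":0,"ay":0,"az":-13},{"dx":0.2,"dy":-0.18,"dz":-0.079,"ax":0,"ay":0,"az":-15}]' -1 20; python3 go.py 0.5467 0.2158 0.31 -38.5
```

```text
time_s: 0.77
ee_pos: [0.3348, -0.354, 0.3108]
tool_rot: [0.001, 0.956, 0.293, 0.0]
contact_force: [0.1, 0.2, -0.9]
grip_width: 0.0853
gripper_force: 0.0
d mm [ 495.  -353.     0.5] turn deg [  0.07  -0.   -17.4 ]
t 0.7667 pos [ 0.3348 -0.354   0.3108] j [-0.97 -0.32  1.82  0.    1.64  0.01] F [ 0.1  0.2 -0.9] grip 0.0 0.08532590518909873
```

```bash
python3 -m handwheel '[{"dx":0.031,"dy":-0.022,"dz":0,"ax":0,"ay":0,"az":-1},{"dx":0.062,"dy":-0.044,"dz":0,"ax":0,"ay":0,"az":-2},{"dx":0.093,"dy":-0.066,"dz":0,"ax":0,"ay":0,"az":-3},{"dx":0.124,"dy":-0.088,"dz":0,"ax":0,"ay":0,"az":-4},{"dx":0.155,"dy":-0.11,"dz":0,"ax":0,"ay":0,"az":-5},{"dx":0.186,"dy":-0.132,"dz":0,"ax":0,"ay":0,"az":-6},{"dx":0.217,"dy":-0.154,"dz":0,"ax":0,"ay":0,"az":-7},{"dx":0.248,"dy":-0.176,"dz":0,"ax":0,"ay":0,"az":-8}]' -1 20 >/dev/null; python3 go.py 0.5467 0.2158 0.31 -38.5
```

```text
d mm [ 269.1 -140.8   -0. ] turn deg [-0.    0.   -9.44]
t 1.4333 pos [ 0.4412 -0.069   0.31  ] j [-0.32 -0.43  1.9  -0.    1.67  0.51] F [ 0.8 -1.1 -0. ] grip 0.0 0.08536185207474774
```

```bash
python3 -m handwheel '[{"dx":0.036,"dy":-0.019,"dz":0,"ax":0,"ay":0,"az":-1.4},{"dx":0.072,"dy":-0.038,"dz":0,"ax":0,"ay":0,"az":-2.8},{"dx":0.108,"dy":-0.057,"dz":0,"ax":0,"ay":0,"az":-4.2},{"dx":0.144,"dy":-0.076,"dz":0,"ax":0,"ay":0,"az":-5.6},{"dx":0.18,"dy":-0.095,"dz":0,"ax":0,"ay":0,"az":-7},{"dx":0.214,"dy":-0.113,"dz":0,"ax":0,"ay":0,"az":-8.4},{"dx":0.245,"dy":-0.129,"dz":0,"ax":0,"ay":0,"az":-9.4},{"dx":0.269,"dy":-0.141,"dz":0,"ax":0,"ay":0,"az":-9.4}]' -1 20 >/dev/null; python3 go.py 0.5467 0.2158 0.235 -38.5
python3 - <<'E'
from station import arm
import cv2,numpy as np
a=arm.grab_frame("side")["image"][130:310,130:310];b=arm.grab_frame("top")["image"][90:290,90:290]
cv2.imwrite("pics/a1.png",np.hstack([cv2.resize(a,(400,400)),cv2.resize(b,(400,400))])[:,:,::-1])
E
```

```text
d mm [-0.6  0.6 74.4] turn deg [-0.06  0.04  0.06]
t 2.1 pos [0.5467 0.2166 0.3094] j [ 0.25 -0.07  1.6   0.    1.61  0.92] F [-0.3 -0.7  0.6] grip 0.0 0.08558943964646949
```

View pics/a1.png

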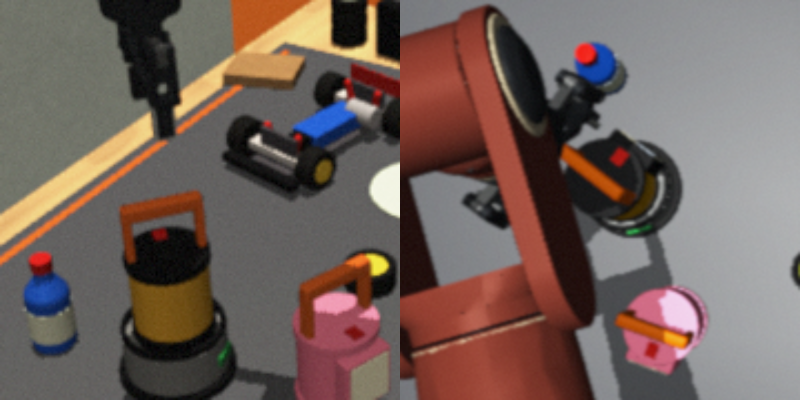

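The fingers straddle the bar's middle from above in the side view at (165,130). Their closing line in the top view, from (575,105) to (490,205), is square to the bar. I will descend.

```bash
python3 -m handwheel '[{"dx":0,"dy":0,"dz":0.015,"ax":0,"ay":0,"az":0},{"dx":0,"dy":0,"dz":0.032,"ax":0,"ay":0,"az":0},{"dx":0,"dy":0,"dz":0.05,"ax":0,"ay":0,"az":0},{"dx":0,"dy":0,"dz":0.068,"ax":0,"ay":0,"az":0},{"dx":0,"dy":0,"dz":0.085,"ax":0,"ay":0,"az":0},{"dx":0,"dy":0,"dz":0.1,"ax":0,"ay":0,"az":0},{"dx":0,"dy":0,"dz":0.111,"ax":0,"ay":0,"az":0},{"dx":0,"dy":0,"dz":0.111,"ax":0,"ay":0,"az":0}]' -1 20 >/dev/null; python3 go.py 0.5467 0.2158 0.198 -38.5
python3 - <<'E'
from station import arm
from h import *
f=arm.grab_frame("side");print(proj(f,arm.observe()["ee_pos"]))
a=f["image"][170:310,130:310]
cv2.imwrite("pics/a2.png",cv2.resize(a,(720,560))[:,:,::-1])
E
```

```text
d mm [ 4.2 -0.5 -3. ] turn deg [-0.22  0.3  -0.17]
t 2.8667 pos [0.5444 0.2122 0.195 ] j [ 0.24 -0.01  1.74 -0.    1.42  0.92] F [ 0.  -0.  -0.1] grip 0.0 0.08553019213121316
[[205.42297785 229.67464098]]
```

View pics/a2.png

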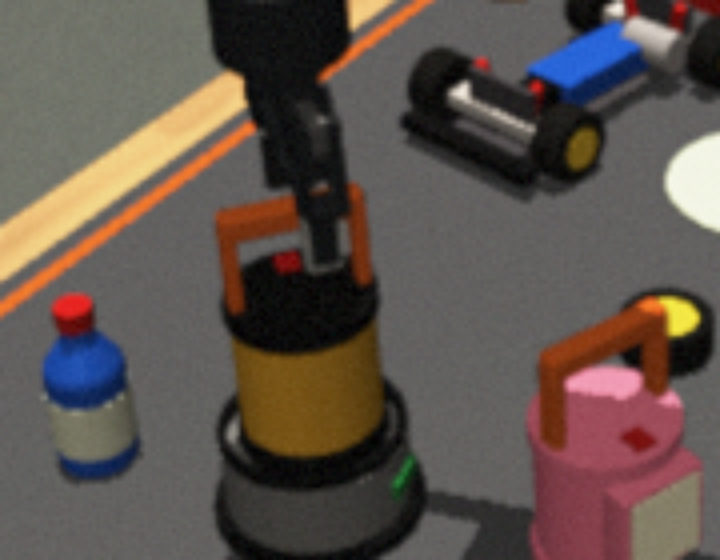

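The near finger is in front of the bar at (325,220) in the crop. I will let the arm settle, then close.

```bash
python3 -m handwheel '[{"dx":0,"dy":0,"dz":0,"ax":0,"ay":0,"az":0},{"dx":0,"dy":0,"dz":0,"ax":0,"ay":0,"az":0},{"dx":0,"dy":0,"dz":0,"ax":0,"ay":0,"az":0},{"dx":0,"dy":0,"dz":0,"ax":0,"ay":0,"az":0},{"dx":0,"dy":0,"dz":0,"ax":0,"ay":0,"az":0},{"dx":0,"dy":0,"dz":0,"ax":0,"ay":0,"az":0},{"dx":0,"dy":0,"dz":0,"ax":0,"ay":0,"az":0},{"dx":0,"dy":0,"dz":0,"ax":0,"ay":0,"az":0}]' -1 20 >/dev/null; python3 go.py 0.5467 0.2158 0.198 -38.5
```

```text
d mm [ 1.5 -1.2  1.4] turn deg [ 0.   -0.   -0.08]
t 3.5833 pos [0.5467 0.2139 0.1994] j [ 0.25 -0.02  1.74 -0.    1.42  0.92] F [ 0.2  0.  -0.9] grip 0.0 0.08541794725993965
```

```bash
python3 -m handwheel '[{"dx":0.001,"dy":-0.001,"dz":0.001,"ax":0,"ay":0,"az":0},{"dx":0.001,"dy":-0.001,"dz":0.001,"ax":0,"ay":0,"az":0},{"dx":0.001,"dy":-0.001,"dz":0.001,"ax":0,"ay":0,"az":0},{"dx":0.001,"dy":-0.001,"dz":0.001,"ax":0,"ay":0,"az":0},{"dx":0.001,"dy":-0.001,"dz":0.001,"ax":0,"ay":0,"az":0},{"dx":0.001,"dy":-0.001,"dz":0.001,"ax":0,"ay":0,"az":0},{"dx":0.001,"dy":-0.001,"dz":0.001,"ax":0,"ay":0,"az":0},{"dx":0.001,"dy":-0.001,"dz":0.001,"ax":0,"ay":0,"az":0}]' 1 20 >/dev/null; python3 go.py 0.5467 0.2158 0.198 -38.5
```

```text
d mm [ 0.7 -0.   0.2] turn deg [-0.02  0.02 -0.09]
t 4.25 pos [0.5463 0.2152 0.1982] j [ 0.25 -0.01  1.74  0.    1.42  0.92] F [-1.4  0.3  0.8] grip 22.657374143600464 0.015811243857282314
```

The grip is on the bar: opening 15.8 mm against the 16 mm given, at 22.7 N. I will lift.

```bash
python3 -m handwheel '[{"dx":0,"dy":0,"dz":-0.003,"ax":0,"ay":0,"az":0},{"dx":0,"dy":0,"dz":-0.009,"ax":0,"ay":0,"az":0},{"dx":0,"dy":0,"dz":-0.018,"ax":0,"ay":0,"az":0},{"dx":0,"dy":0,"dz":-0.028,"ax":0,"ay":0,"az":0},{"dx":0,"dy":0,"dz":-0.038,"ax":0,"ay":0,"az":0},{"dx":0,"dy":0,"dz":-0.048,"ax":0,"ay":0,"az":0},{"dx":0,"dy":0,"dz":-0.056,"ax":0,"ay":0,"az":0},{"dx":0,"dy":0,"dz":-0.06,"ax":0,"ay":0,"az":0}]' 1 20 >/dev/null; python3 go.py 0.5467 0.2158 0.278 -38.5
python3 - <<'E'
from station import arm
from h import *
f=arm.grab_frame("side")
cv2.imwrite("pics/a3.png",cv2.resize(f["image"][150:310,110:310],(600,480))[:,:,::-1])
E
```

```text
d mm [ -0.1  -0.7 -17.2] turn deg [ 0.11 -0.15 -0.09]
t 4.9167 pos [0.5473 0.2155 0.2609] j [ 0.25 -0.05  1.67  0.    1.52  0.92] F [ 0.1 -0.8 -4.3] grip 22.025303542613983 0.015501230259881676
```

View pics/a3.png

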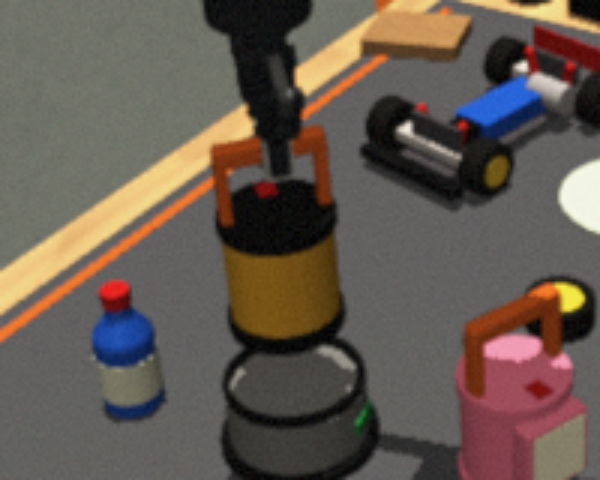

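The lantern hangs upright and clear of the stand, its underside at crop row 340. Next I will carry it to above the pad.

```bash
python3 go.py 0.4613 -0.25 0.278 -13
```

```text
d mm [-417.5  223.   -17.6] turn deg [  0.16  -0.13 -25.59]
t 4.9667 pos [0.5474 0.2155 0.2611] j [ 0.25 -0.05  1.67 -0.    1.52  0.92] F [ 0.4  0.8 -3.9] grip 22.03783929347992 0.01560132166119103
```

```bash
python3 -m handwheel '[{"dx":-0.004,"dy":0.002,"dz":-0.004,"ax":0,"ay":0,"az":-0.3},{"dx":-0.013,"dy":0.007,"dz":-0.008,"ax":0,"ay":0,"az":-0.8},{"dx":-0.027,"dy":0.014,"dz":-0.012,"ax":0,"ay":0,"az":-1.7},{"dx":-0.046,"dy":0.025,"dz":-0.016,"ax":0,"ay":0,"az":-2.8},{"dx":-0.067,"dy":0.036,"dz":-0.018,"ax":0,"ay":0,"az":-4.1},{"dx":-0.088,"dy":0.047,"dz":-0.018,"ax":0,"ay":0,"az":-5.4},{"dx":-0.109,"dy":0.058,"dz":-0.018,"ax":0,"ay":0,"az":-6.7},{"dx":-0.13,"dy":0.069,"dz":-0.018,"ax":0,"ay":0,"az":-8}]' 1 20 >/dev/null; python3 go.py 0.4613 -0.25 0.278 -13
```

```text
d mm [-304.2  112.8   -2.1] turn deg [ -0.06   0.04 -17.5 ]
t 5.6333 pos [0.5185 0.0693 0.2757] j [-0.01 -0.22  1.79 -0.    1.57  0.52] F [ 1.3 -0.3 -3.8] grip 21.889893114566803 0.015769386713048988
```

```bash
python3 -m handwheel '[{"dx":-0.022,"dy":0.008,"dz":0,"ax":0,"ay":0,"az":-1.2},{"dx":-0.044,"dy":0.016,"dz":0,"ax":0,"ay":0,"az":-2.5},{"dx":-0.066,"dy":0.024,"dz":0,"ax":0,"ay":0,"az":-3.8},{"dx":-0.088,"dy":0.032,"dz":0,"ax":0,"ay":0,"az":-5},{"dx":-0.11,"dy":0.041,"dz":0,"ax":0,"ay":0,"az":-6.3},{"dx":-0.132,"dy":0.049,"dz":0,"ax":0,"ay":0,"az":-7.5},{"dx":-0.154,"dy":0.057,"dz":0,"ax":0,"ay":0,"az":-8.8},{"dx":-0.176,"dy":0.065,"dz":0,"ax":0,"ay":0,"az":-10}]' 1 20 >/dev/null; python3 go.py 0.4613 -0.25 0.278 -13
```

```text
d mm [-134.5   25.2   -2.2] turn deg [-0.06  0.01 -7.52]
t 6.3 pos [ 0.4848 -0.1152  0.2758] j [-0.38 -0.28  1.84 -0.    1.58 -0.02] F [ 0.3 -0.7 -5.1] grip 21.890320479869843 0.015420753585055734
```

```bash
python3 -m handwheel '[{"dx":-0.022,"dy":0.004,"dz":0,"ax":0,"ay":0,"az":-1.3},{"dx":-0.044,"dy":0.008,"dz":0,"ax":0,"ay":0,"az":-2.6},{"dx":-0.065,"dy":0.012,"dz":0,"ax":0,"ay":0,"az":-3.9},{"dx":-0.085,"dy":0.016,"dz":0,"ax":0,"ay":0,"az":-5.2},{"dx":-0.102,"dy":0.02,"dz":0,"ax":0,"ay":0,"az":-6.3},{"dx":-0.116,"dy":0.022,"dz":0,"ax":0,"ay":0,"az":-7},{"dx":-0.125,"dy":0.024,"dz":0,"ax":0,"ay":0,"az":-7.5},{"dx":-0.13,"dy":0.025,"dz":0,"ax":0,"ay":0,"az":-7.5}]' 1 20 >/dev/null; python3 go.py 0.4613 -0.25 0.278 -13
python3 - <<'E'
from station import arm
from h import *
a=arm.grab_frame("side");b=arm.grab_frame("top");pickle.dump({"side":a,"top":b},open("f1.pkl","wb"))
cv2.imwrite("pics/a4.png",np.hstack([cv2.resize(a["image"][100:280,200:380],(400,400)),cv2.resize(b["image"][90:270,290:470],(400,400))])[:,:,::-1])
E
```

```text
d mm [-4.8 -0.4 -2.2] turn deg [-0.06 -0.   -0.15]
t 6.9667 pos [ 0.4628 -0.2455  0.2758] j [-0.63 -0.21  1.79 -0.    1.57 -0.4 ] F [-0.4  0.8 -4.5] grip 21.890245378017426 0.015866159044671826
```

View pics/a4.png

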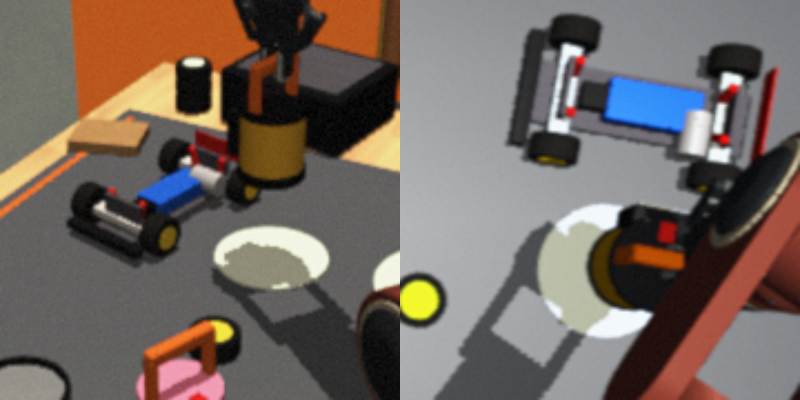

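The lantern hangs upright over the pad with its window and red button towards the car. The pad is at (270,258) in the left crop. I will lower it.

```bash
python3 -m handwheel '[{"dx":-0.002,"dy":0,"dz":0.006,"ax":0,"ay":0,"az":0},{"dx":-0.003,"dy":0,"dz":0.022,"ax":0,"ay":0,"az":0},{"dx":-0.003,"dy":0,"dz":0.04,"ax":0,"ay":0,"az":0},{"dx":-0.003,"dy":0,"dz":0.058,"ax":0,"ay":0,"az":0},{"dx":-0.003,"dy":0,"dz":0.076,"ax":0,"ay":0,"az":0},{"dx":-0.003,"dy":0,"dz":0.092,"ax":0,"ay":0,"az":0},{"dx":-0.003,"dy":0,"dz":0.104,"ax":0,"ay":0,"az":0},{"dx":-0.003,"dy":0,"dz":0.112,"ax":0,"ay":0,"az":0}]' 1 20 >/dev/null; python3 go.py 0.4613 -0.25 0.142 -13
python3 -m handwheel '[{"dx":0,"dy":0,"dz":0.002,"ax":0,"ay":0,"az":0},{"dx":0,"dy":0,"dz":0.004,"ax":0,"ay":0,"az":0},{"dx":0,"dy":0,"dz":0.006,"ax":0,"ay":0,"az":0},{"dx":0,"dy":0,"dz":0.008,"ax":0,"ay":0,"az":0},{"dx":0,"dy":0,"dz":0.01,"ax":0,"ay":0,"az":0},{"dx":0,"dy":0,"dz":0.012,"ax":0,"ay":0,"az":0},{"dx":0,"dy":0,"dz":0.012,"ax":0,"ay":0,"az":0},{"dx":0,"dy":0,"dz":0.012,"ax":0,"ay":0,"az":0}]' 1 20 >/dev/null; python3 go.py 0.4613 -0.25 0.142 -13
```

```text
d mm [-3.9  0.1 20.1] turn deg [-0.14 -0.07 -0.04]
t 7.7333 pos [ 0.4622 -0.2462  0.1622] j [-0.63 -0.14  1.91  0.    1.37 -0.4 ] F [-0.5  0.1 -5.1] grip 21.87212973833084 0.015712968527258835
d mm [-2.9 -0.8 10.3] turn deg [-0.    0.   -0.09]
t 8.4 pos [ 0.4627 -0.2474  0.1523] j [-0.63 -0.13  1.92 -0.    1.35 -0.4 ] F [ 0.6 -0.1 -4.9] grip 21.88164532184601 0.015737243548783166
```

Still hanging, with the force at -4.9 N. I will go down 9 mm in 1 mm steps.

```bash
python3 -m handwheel '[{"dx":0,"dy":0,"dz":0.002,"ax":0,"ay":0,"az":0},{"dx":0,"dy":0,"dz":0.003,"ax":0,"ay":0,"az":0},{"dx":0,"dy":0,"dz":0.004,"ax":0,"ay":0,"az":0},{"dx":0,"dy":0,"dz":0.005,"ax":0,"ay":0,"az":0},{"dx":0,"dy":0,"dz":0.006,"ax":0,"ay":0,"az":0},{"dx":0,"dy":0,"dz":0.007,"ax":0,"ay":0,"az":0},{"dx":0,"dy":0,"dz":0.008,"ax":0,"ay":0,"az":0},{"dx":0,"dy":0,"dz":0.009,"ax":0,"ay":0,"az":0}]' 1 20 >/dev/null; python3 go.py 0.4613 -0.25 0.142 -13
```

```text
d mm [-2.9 -0.8  1.2] turn deg [ 0.    0.   -0.09]
t 9.0667 pos [ 0.4628 -0.2474  0.1432] j [-0.63 -0.12  1.93 -0.    1.33 -0.4 ] F [-0.1  0.5 -4.9] grip 21.87444806098938 0.015848955294129233
```

```bash
python3 -m handwheel '[{"dx":0,"dy":0,"dz":0.0005,"ax":0,"ay":0,"az":0},{"dx":0,"dy":0,"dz":0.001,"ax":0,"ay":0,"az":0},{"dx":0,"dy":0,"dz":0.0015,"ax":0,"ay":0,"az":0},{"dx":0,"dy":0,"dz":0.002,"ax":0,"ay":0,"az":0},{"dx":0,"dy":0,"dz":0.002,"ax":0,"ay":0,"az":0},{"dx":0,"dy":0,"dz":0.002,"ax":0,"ay":0,"az":0},{"dx":0,"dy":0,"dz":0.002,"ax":0,"ay":0,"az":0},{"dx":0,"dy":0,"dz":0.002,"ax":0,"ay":0,"az":0}]' 1 20 >/dev/null; python3 go.py 0.4613 -0.25 0.142 -13
```

```text
d mm [-2.6 -1.1  0.2] turn deg [ 0.04  0.03 -0.09]
t 9.7333 pos [ 0.463  -0.2477  0.1422] j [-0.63 -0.12  1.93 -0.    1.33 -0.4 ] F [-3.1  0.4  3.6] grip 23.16404163837433 0.01571053357148682
```

Contact: the force has gone from -4.9 to +3.6 N, so the lantern stands on the pad. I will open at rest, then rise straight up.

```bash
python3 -m handwheel '[{"dx":0,"dy":0,"dz":-0.0005,"ax":0,"ay":0,"az":0},{"dx":0,"dy":0,"dz":-0.0005,"ax":0,"ay":0,"az":0},{"dx":0,"dy":0,"dz":-0.0005,"ax":0,"ay":0,"az":0},{"dx":0,"dy":0,"dz":-0.0005,"ax":0,"ay":0,"az":0},{"dx":0,"dy":0,"dz":-0.0005,"ax":0,"ay":0,"az":0},{"dx":0,"dy":0,"dz":-0.0005,"ax":0,"ay":0,"az":0},{"dx":0,"dy":0,"dz":-0.0005,"ax":0,"ay":0,"az":0},{"dx":0,"dy":0,"dz":-0.0005,"ax":0,"ay":0,"az":0}]' -1 20 >/dev/null; python3 go.py 0.4613 -0.25 0.142 -13
```

```text
d mm [-2.9 -0.9 -0.2] turn deg [ 0.   -0.   -0.09]
t 10.4 pos [ 0.4628 -0.2474  0.1418] j [-0.63 -0.12  1.93  0.    1.33 -0.4 ] F [-0.2  0.   0.2] grip 0.0 0.08504885818009124
```

```bash
python3 -m handwheel '[{"dx":0,"dy":0,"dz":-0.01,"ax":0,"ay":0,"az":0},{"dx":0,"dy":0,"dz":-0.025,"ax":0,"ay":0,"az":0},{"dx":0,"dy":0,"dz":-0.045,"ax":0,"ay":0,"az":0},{"dx":0,"dy":0,"dz":-0.065,"ax":0,"ay":0,"az":0},{"dx":0,"dy":0,"dz":-0.085,"ax":0,"ay":0,"az":0},{"dx":0,"dy":0,"dz":-0.105,"ax":0,"ay":0,"az":0},{"dx":0,"dy":0,"dz":-0.12,"ax":0,"ay":0,"az":0},{"dx":0,"dy":0,"dz":-0.125,"ax":0,"ay":0,"az":0}]' -1 20 >/dev/null
python3 -m handwheel '[{"dx":0,"dy":0,"dz":0,"ax":0,"ay":0,"az":0},{"dx":0,"dy":0,"dz":0,"ax":0,"ay":0,"az":0},{"dx":0,"dy":0,"dz":0,"ax":0,"ay":0,"az":0},{"dx":0,"dy":0,"dz":0,"ax":0,"ay":0,"az":0},{"dx":0,"dy":0,"dz":0,"ax":0,"ay":0,"az":0},{"dx":0,"dy":0,"dz":0,"ax":0,"ay":0,"az":0},{"dx":0,"dy":0,"dz":0,"ax":0,"ay":0,"az":0},{"dx":0,"dy":0,"dz":0,"ax":0,"ay":0,"az":0}]' -1 20 >/dev/null; python3 go.py 0.4613 -0.25 0.142 -13
python3 - <<'E'
from station import arm
from h import *
a=arm.grab_frame("side");b=arm.grab_frame("top")
for box in[(340,180,440,250)]:
    for q in blobs(b,(5,150,100),(16,255,255),box)[:2]: print(q[0],cv2.minAreaRect(q[2]),plane(b,cv2.minAreaRect(q[2])[0],.172))
cv2.imwrite("pics/a5.png",np.hstack([cv2.resize(a["image"][100:280,200:380],(400,400)),cv2.resize(b["image"][90:270,290:470],(400,400))])[:,:,::-1])
E
```

```text
d mm [ -2.9  -0.7 124.5] turn deg [-0.02 -0.01 -0.09]
t 11.7333 pos [ 0.4627 -0.2473  0.2665] j [-0.63 -0.21  1.8  -0.    1.55 -0.4 ] F [ 1.6 -0.1  0. ] grip 0.0 0.08542118209430935
334 ((430.46148681640625, 232.80764770507812), (12.75810432434082, 47.4268684387207), 33.6900634765625) [ 0.40821711 -0.31504668  0.172     ]
247 ((396.7115173339844, 209.44232177734375), (36.86983108520508, 6.864063739776611), 11.309932708740234) [ 0.4626834  -0.24211486  0.172     ]
```

View pics/a5.png

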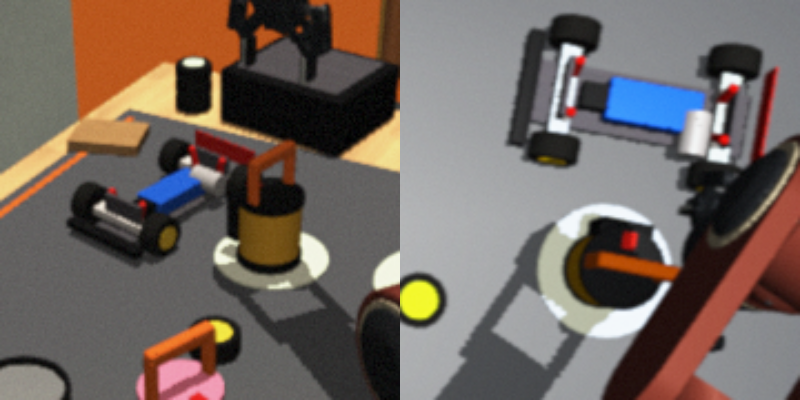

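The lantern stands upright in the middle of the pad, at (270,250) in the left crop. Its window faces the car and the gripper is clear. The measured bar centre, (0.463,-0.242), is within 10 mm of the pad centre. I will hand it in.

```bash
python3 -c "
from station import arm
print(arm.job_done())"
```

```text
the job is handed in; nothing more can be done
None
```

The lantern stands upright and released on the small white pad, about 8 mm off its centre, with its window facing the car; I handed the job in at about 12 s, and the judge returned no verdict.

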